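# Find the rocking box cover and press it home

## Robot

A 6-joint arm with a two-finger parallel gripper is mounted at the origin on the work surface. World frame = base frame: x ahead of the robot, y to its left, z up, the work surface at z = 0. Lengths are in m, angles in rad, forces in N, time in s.
With the tool pointing down it reaches from about 0.375 to 0.925 m from the base axis. Payload 5.7 kg.
Tool frame: the origin (TCP) lies midway between the tips of the shut fingers; the grasp point (between the pads) lies 19 mm behind it; z points along the fingers, y is the line along which they close (so a half turn about z gives the same grasp; the last joint's range is limited). The gripper opens to 85 mm and grips with 20 to 120 N. Pads are 22 mm wide; open, the fingers measure 114 mm over their backs; the gripper's body (76 mm by 85 mm) begins 54 mm behind the grasp point. The pads swing forward as they close: fully open they stand 13 mm farther back than shut.
Start: joints at [-1.324, 0.359, 1.51, -0, 1.272, -0.115], TCP at [0.212, -0.561, 0.231] pointing down, gripper open.
Joint ranges: [-2.97, 2.97], [-1.01, 2.36], [0.21, 2.38], [-0.96, 4.11], [0.2, 2.71], [-2.98, 2.98]. Speed limits (rad/s): [2.39, 2.39, 3.14, 3.14, 3.14, 3.14].

## Interface

Orientations are given as a unit quaternion [w, x, y, z].
In Python, from rig import sensors, optics, bot, boxes_of, outline_of, mark_of gives the robot as it stands.
- The arm moves only by the shell command python3 -m inch 'ROWS' [OPENING] [FORCE]. ROWS is JSON, a list of rows, each an object with "delta_pos": the shift along the tool's x, y, z in mm, a list of three; "twist": the turn about the tool's z in rad. In form: [{"delta_pos": [x, y, z], "twist": twist}, ...]. A call has exactly 8 rows; each row is the pose to reach, as a shift and turn from the pose commanded when the call began, along the tool's axes at that moment; what a row does not reach only later rows make up. A row lasts 1/12 s, in which the tool goes at most 41.7 mm and 7.16 degrees, less where a joint would pass 70% of its speed; a pose out of reach is approached as far as the arm can. A call with a gripper value outside its range is refused whole. OPENING is the finger opening in mm, from 0 to 85.4, set as the call begins (- or left out, the last holds). The fingers move at their own pace and stop on an object; FORCE is the grip in N (left out, the last holds). Time passes only in rows, so rows that repeat a pose let the fingers close, or fill a call up. It gives the time, the measured TCP pose, the force, the opening and the grip force at its end, in the units of the state.
- sensors.sense(): the state, without advancing time (a new reading comes with each control period).
- optics.capture(name): name is "scene" or "top"; returns (picture, depth): 400x640x3 uint8, red, green, blue; 400x640 float32, m along the optical axis (not along the pixel's ray), 0 where there is no reading.
- optics.camera_params(name): a dict with "fov_y" (degrees; the focal length in pixels is half the picture's height over the tangent of half this angle, whatever the lens; pixels are square), "cx", "cy" (the principal point, pixels), "dist_coeffs" ([k1, k2, p1, p2, k3] as OpenCV has them; the pictures are not rectified), "T" (4x4, takes a point from camera to world coordinates). Camera axes: x right, y up, looking along -z (the intrinsics and any distortion apply to the point x, -y, -z); pixel columns grow to the right and rows downward; lengths in m; the calibration is good to about 2 mm. A picture is of the moment at which its call begins. camera_params takes no time and is no camera call.
- bot.finish_job(): hands the job in; it is judged then, once.
Trained networks look in the newest picture that a camera, given by its name, has taken for a name from the list of things; names that differ only in an ending like _2 or _b are one class to them, and where a whole thing is asked for, a point or a joint stands for the part that bears it (a point fixed in the world has none). Each returns a list of dicts, best first, with "p" (0 to 1); they miss things now and then, are a little off and sometimes report something else, mostly with a low value. They report only what shows in the picture. A call takes as long as a camera call. They do not tell look-alikes from the thing itself.
- boxes_of(camera, name): "rect" ([left, top, right, bottom] in pixels, round what is visible of it).
- outline_of(camera, name): "region" (400x640 bool, what is visible of it) and "rect" ([left, top, right, bottom] in pixels, round what is visible of it).
- mark_of(camera, name): "pixel" ([column, row] in pixels: a listed point, or the origin of a listed thing).
The state is a dict: "t": time; "q": joint angles; "qvel": joint speeds; "tau": joint torques, N m; "tool_pos": TCP position; "tcp_rot": TCP orientation; "contact_force": force on the tool from outside, world axes, zero at the start; "ft_torque": the same for the moment, N m; "opening": finger opening in m; "grip_force": force on a finger pad.
Only numpy, scipy, OpenCV 4.12 (cv2) and the standard library are available. Lean on these libraries where they do the work, as an engineer would, in place of code of your own. Each camera call takes 0.05 s, during which the arm holds its last target. There are 200 camera calls.

## Task

One of the five grey covers on the small parts boxes is not seated. Press lightly near the edge of one cover after another until you find the one that rocks, then push that one down at its middle until it is fully home and no longer rocks. Only press with the fingertips, never with brute force: do not lift or shift any cover, leave everything else where it is, and finish with the hand clear.

Things in the scene. Friction and masses are not known exactly. Their poses are not given: they have to be found in the camera images.
- cover_a: One of five identical square grey press-on covers, 76 x 76 mm, 17 mm high (3 mm top, 14 mm skirt outside its box), about 60 g, each closing an orange box 66 mm square. Origin: centre of its flat top face, 58 mm above the bench at the start; z up, x and y along its sides (and the tray's). Which letter stands where changes; any may be the loose one. Sideways play 2 to 3 mm.
- cover_b: One of five identical grey covers (see cover_a), any of which may be the loose one; same origin and axes. Four covers rest solidly on their boxes' rims and do not give. The loose one stands level at the same height at first (its box is 4 mm shallower, hidden by the skirt), carried by a stiff 12 mm square catch under its centre.
- cover_c: One of five identical grey covers (see cover_a), any of which may be the loose one; same origin and axes. A light press (even under 1 N) about 28 mm from the loose cover's centre rocks it by about 0.15 rad (8 degrees), the pressed edge dipping 2 to 3 mm; released, it comes level again.
- cover_d: One of five identical grey covers (see cover_a), any of which may be the loose one; same origin and axes. When the loose cover is pressed at its centre, the catch gives at about 10 N; the cover goes down 4 mm onto its rim and stays there, its top at 54 mm.
- cover_e: One of five identical grey covers (see cover_a), any of which may be the loose one; same origin and axes. A solid cover stays at 58 mm and level wherever it is pressed.
- tray: Black open tray fixed to the bench, 230 mm (its x) by 330 mm (its y), rim 28 mm high. Origin: centre of its underside on the bench. Two rows of three places, 100 mm apart: the five covered boxes stand at tray x, y = (-50, -100), (-50, 0), (-50, 100), (50, -100), (50, 100) mm; the steel spool stands at (50, 0).
- spool: Bystander: small steel spool, 44 mm across, 36 mm high, upright in the tray in the place without a box; origin at its foot, z up.
- socket: Bystander: steel socket, 28 mm across, 40 mm high, upright on the bench to the tray's +y side; origin at its foot.
- can: Bystander: grey spray can, 54 mm across, 150 mm high, on the tray's +y side; origin at its foot, z up.
- tape: Bystander: roll of yellow tape, 90 mm across, 24 mm high, flat on the bench on the tray's -y side; origin at the centre of its underside.
- driver: Bystander: screwdriver lying between robot and tray, along the tray's y; x along the tool towards its tip.
- wrench: Bystander: wrench lying on the bench on the tray's -y side; x along the tool.
- knobnut: Bystander: round brass nut, 32 mm across, 22 mm high, beyond the tray; origin at its foot.
Mind the look-alikes: they are no part of the job. What is shaped like the cover_b but purple or turquoise is not meant.

How it is judged:
By the outcome, as a careful person would: the job done as asked, in the order asked, and still so for the second after the job is handed in, with the robot touching nothing.
It also fails if it takes over 48 s, if anything falls off the work surface, if the arm or the gripper's body presses on something with over 40 N, if the wrist force passes 120 N, or if a joint passes its speed limit or range.

## Working session

There is one attempt and no reset: what is moved stays moved. The work goes in short steps, Python scripts to look and compute and a shell command to move; the robot and the scene stay as the last step left them, time stands still between calls to the robot, and variables do not carry over. Pictures are saved under pics/ and viewed, at most 10 in all, crops included, and the job is handed in when it is done.

```bash
mkdir -p pics; cat > h.py <<'E'
import numpy as np,cv2
from rig import sensors,optics,bot,boxes_of,outline_of,mark_of
def K(n):
    p=optics.camera_params(n);f=200/np.tan(np.radians(p["fov_y"])/2)
    return np.array([[f,0,p["cx"]],[0,f,p["cy"]],[0,0,1]]),np.array(p["dist_coeffs"],float),np.array(p["T"])
def ray(n,px):
    k,d,T=K(n);u=cv2.undistortPoints(np.array(px,float).reshape(-1,1,2),k,d).reshape(-1,2)
    v=np.c_[u[:,0],-u[:,1],-np.ones(len(u))]
    return T[:3,3],v@T[:3,:3].T
def atz(n,px,z):
    o,v=ray(n,px);return o+v*((z-o[2])/v[:,2])[:,None]
def save(n,f):
    a,d=optics.capture(n);cv2.imwrite(f,a[:,:,::-1]);return a,d
E
python3 - <<'E'
from h import *
a,d=save("top","pics/top.png");b,_=save("scene","pics/scene.png")
for c in("top","scene"):
  for m in boxes_of(c,"cover_a"): 
    r=m["rect"];print(c,m["p"],np.round(r),atz(c,[(r[0]+r[2])/2,(r[1]+r[3])/2],.058).round(3))
for m in mark_of("top","cover_a"): print(m["p"],m["pixel"],atz("top",m["pixel"],.058).round(3))
s=sensors.sense();print(s["tool_pos"],s["tcp_rot"],s["contact_force"],s["t"],K("top")[2].round(2))
E
```

```text
top 0.9 [309. 193. 352. 236.] [[0.478 0.033 0.058]]
top 0.89 [433. 215. 486. 267.] [[ 0.421 -0.213  0.058]]
top 0.85 [318. 143. 361. 189.] [[0.572 0.012 0.058]]
top 0.82 [208. 180. 251. 223.] [[0.508 0.228 0.058]]
top 0.82 [200. 292. 252. 346.] [[0.285 0.237 0.058]]
top 0.77 [215. 129. 259. 172.] [[0.608 0.213 0.058]]
top 0.66 [450. 131. 501. 176.] [[ 0.589 -0.252  0.058]]
top 0.59 [363.  56. 402.  96.] [[ 0.748 -0.077  0.058]]
top 0.58 [260. 186. 303. 229.] [[0.494 0.128 0.058]]
scene 0.95 [399. 162. 429. 188.] [[0.32  0.244 0.058]]
scene 0.92 [309. 190. 346. 222.] [[0.489 0.031 0.058]]
scene 0.84 [346. 202. 380. 236.] [[0.503 0.133 0.058]]
scene 0.77 [240. 160. 268. 191.] [[ 0.446 -0.199  0.058]]
scene 0.76 [367. 244. 408. 287.] [[0.617 0.219 0.058]]
scene 0.75 [292. 217. 330. 253.] [[0.588 0.013 0.058]]
scene 0.62 [238. 281. 273. 314.] [[ 0.783 -0.067  0.058]]
scene 0.59 [377. 216. 417. 250.] [[0.52  0.227 0.058]]
scene 0.55 [199. 209. 231. 238.] [[ 0.622 -0.241  0.058]]
0.87 [281.6, 204.9] [[0.499 0.127 0.058]]
0.85 [458.9, 238.0] [[ 0.426 -0.212  0.058]]
0.85 [382.5, 74.9] [[ 0.75  -0.077  0.058]]
0.84 [329.0, 214.1] [[0.479 0.036 0.058]]
0.81 [235.8, 152.2] [[0.604 0.215 0.058]]
0.71 [225.8, 317.7] [[0.287 0.237 0.058]]
0.62 [339.1, 164.2] [[0.575 0.014 0.058]]
0.61 [229.8, 198.1] [[0.515 0.227 0.058]]
0.58 [473.0, 154.6] [[ 0.587 -0.247  0.058]]
0.19 [262.8, 266.1] [[0.382 0.165 0.058]]
[ 0.2122886  -0.56082547  0.23084878] [-4.95934028e-04  9.83681613e-01  1.79917310e-01 -1.38369469e-05] [-0.68949444  0.87540219  0.62850668] 0.25 [[-0.03  1.   -0.06  0.47]
 [-1.   -0.03 -0.    0.03]
 [-0.01  0.06  1.    0.81]
 [ 0.    0.    0.    1.  ]]
```

View pics/top.png

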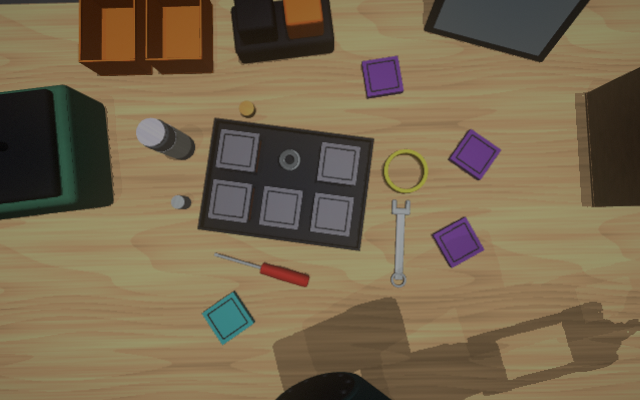

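View pics/scene.png

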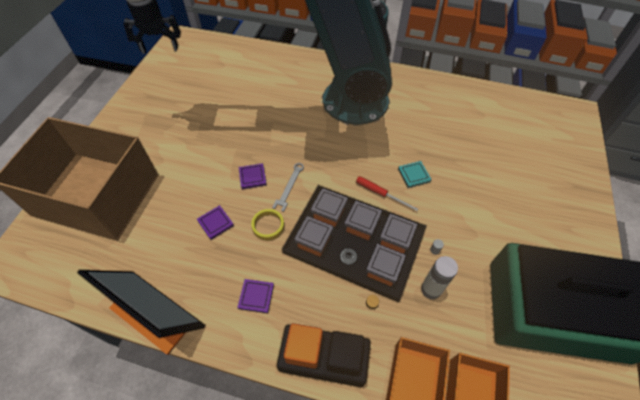

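Grey covers in the tray are at top pixels (236,152), (230,198), (282,205), (329,214) and (339,164). The look-alikes are purple (382,77), (473,154), (459,238) and turquoise (226,318). The five grey ones fit the description, so I'll confirm with a crop and fit the tray pose.

```bash
python3 - <<'E'
from h import *
a,d=optics.capture("top")
cv2.imwrite("pics/crop.png",cv2.resize(a[100:260,120:390],None,fx=2.9,fy=2.9,interpolation=cv2.INTER_CUBIC)[:,:,::-1])
T={(-50,-100):None,(-50,0):None,(-50,100):None,(50,-100):None,(50,100):None}
px={(-50,-100):(329,214),(-50,0):(282,205),(-50,100):(230,198),(50,-100):(339,164),(50,100):(236,152)}
P=[];Q=[]
R=outline_of("top","cover_a")
k,dd,Tc=K("top")
for t,c in px.items():
  for m in R:
    g=m["region"];v,u=np.nonzero(g)
    if len(u) and np.hypot(u.mean()-c[0],v.mean()-c[1])<15:
      # top face pixels by depth height
      o,rr=ray("top",np.c_[u,v]); w=o+rr*d[v,u][:,None]; z=np.median(w[:,2])
      top=(abs(w[:,2]-np.percentile(w[:,2],70))<.006)
      (cx,cy),s,an=cv2.minAreaRect(w[top][:,:2].astype(np.float32)*1000)
      p=w[top].mean(0);print(t,m["p"],p.round(4),(cx,cy),s);P.append([cx/1e3,cy/1e3]);Q.append(t);break
P=np.array(P);Q=np.array(Q)/1e3
A,B=Q-Q.mean(0),P-P.mean(0)
th=np.arctan2((A[:,0]*B[:,1]-A[:,1]*B[:,0]).sum(),(A*B).sum())
r=np.array([[np.cos(th),-np.sin(th)],[np.sin(th),np.cos(th)]]);c=P.mean(0)-r@Q.mean(0)
print("tray",c,th,np.linalg.norm(P-(Q@r.T+c),axis=1)*1e3)
for t in px: print(t,(r@np.array(t)/1e3+c).round(4))
for n in("can","socket"):
  m=mark_of("top",n)[0];w=atz("top",m["pixel"],0)[0][:2];print(n,m["p"],w,r.T@(w-c))
E
```

```text
(-50, -100) 0.79 [0.4798 0.0314 0.0575] (479.7164306640625, 31.514549255371094) (75.99962615966797, 75.95337677001953)
(-50, 0) 0.55 [0.4953 0.1299 0.0576] (495.4362487792969, 130.07684326171875) (76.2580337524414, 75.8917007446289)
(-50, 100) 0.87 [0.5111 0.2282 0.0576] (511.2203369140625, 228.7742462158203) (76.59202575683594, 75.8642807006836)
(50, -100) 0.58 [0.5776 0.0157 0.0576] (578.4308471679688, 15.730350494384766) (75.9557876586914, 76.13050842285156)
(50, 100) 0.94 [0.6087 0.2123 0.0578] (609.6333618164062, 213.19918823242188) (76.46403503417969, 75.6700210571289)
tray [0.54476361 0.12229017] -0.15753769675975432 [0.14344649 0.07863976 0.19242303 0.05247255 0.19993742]
(-50, -100) [0.4797 0.0314]
(-50, 0) [0.4954 0.1301]
(-50, 100) [0.5111 0.2289]
(50, -100) [0.5785 0.0157]
(50, 100) [0.6098 0.2132]
can 0.61 [0.63150796 0.33559484] [0.05220545 0.22427229]
socket 0.82 [0.51160167 0.33557347] [-0.06621263  0.20543945]
```

View pics/crop.png

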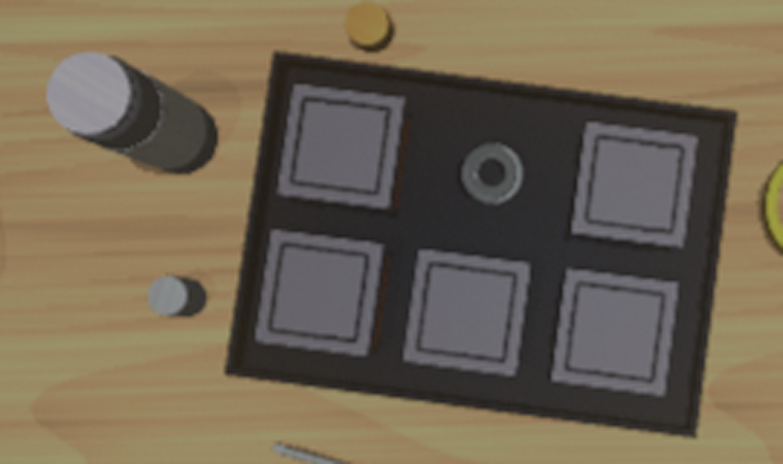

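```bash
python3 -m inch '[{"delta_pos":[20,-22,0],"twist":0.06},{"delta_pos":[47,-51,0],"twist":0.13},{"delta_pos":[74,-80,0],"twist":0.2},{"delta_pos":[101,-110,0],"twist":0.28},{"delta_pos":[128,-139,0],"twist":0.36},{"delta_pos":[155,-168,0],"twist":0.44},{"delta_pos":[182,-198,0],"twist":0.5},{"delta_pos":[209,-227,0],"twist":0.519}]' 0 20
cat >> h.py <<'E'
C=np.array([.54476,.12229]);TH=-.15754
R2=np.array([[np.cos(TH),-np.sin(TH)],[np.sin(TH),np.cos(TH)]])
def go(x,y,z):
    s=sensors.sense();w=np.array(s["tool_pos"]);d=np.r_[R2@np.array([x,y])/1e3+C,z/1e3]-w
    q=s["tcp_rot"];from scipy.spatial.transform import Rotation as Ro
    M=Ro.from_quat([q[1],q[2],q[3],q[0]]).as_matrix()
    print("t",s["t"],"tray",(R2.T@(w[:2]-C)*1e3).round(1),"z",w[2].round(4),"tool delta mm",(M.T@d*1e3).round(1),"yaw err",np.arctan2(M[1,0],M[0,0])-TH,"F",np.round(s["contact_force"],2),s["opening"])
E
python3 -c "
from h import *
go(-78,-100,75)"
```

```text
t: 1.12
tool_pos: [0.3277, -0.273, 0.2315]
tcp_rot: [0.0, 0.997, -0.08, 0.0]
contact_force: [1.9, -0.2, 0.2]
opening: 0.0
grip_force: 0.0
t 1.1167 tray [-152.3 -424.5] z 0.2315 tool delta mm [  73.1 -324.7  156.5] yaw err -0.003490995490378679 F [ 1.91 -0.2   0.19] 3.0717262848828814e-05
```

```bash
python3 -m inch '[{"delta_pos":[9,-40,0],"twist":0},{"delta_pos":[18,-80,5],"twist":0},{"delta_pos":[27,-120,15],"twist":0},{"delta_pos":[36,-160,25],"twist":0},{"delta_pos":[45,-200,35],"twist":0},{"delta_pos":[54,-239,45],"twist":0},{"delta_pos":[63,-278,55],"twist":0},{"delta_pos":[71,-316,65],"twist":0}]' 
python3 -c "
from h import *
go(-78,-100,61)"
```

```text
t: 1.78
tool_pos: [0.4479, 0.0282, 0.1662]
tcp_rot: [-0.0, 0.997, -0.078, 0.001]
contact_force: [0.7, -0.5, 0.2]
opening: 0.0002
grip_force: 0.0
t 1.7833 tray [ -80.9 -108.1] z 0.1662 tool delta mm [  2.8  -8.1 105.2] yaw err 0.0005398888370351795 F [ 0.73 -0.52  0.22] 0.00019930982602742734
```

```bash
python3 -m inch '[{"delta_pos":[2,-5,25],"twist":0},{"delta_pos":[2.5,-8,55],"twist":0},{"delta_pos":[2.5,-8,80],"twist":0},{"delta_pos":[2.5,-8,95],"twist":0},{"delta_pos":[2.5,-8,102],"twist":0},{"delta_pos":[2.5,-8,104],"twist":0},{"delta_pos":[2.5,-8,104],"twist":0},{"delta_pos":[2.5,-8,104],"twist":0}]' 
python3 -c "
from h import *
go(-78,-100,58)"
```

```text
t: 2.45
tool_pos: [0.4517, 0.0335, 0.0632]
tcp_rot: [-0.0, 0.997, -0.079, 0.001]
contact_force: [0.2, 0.7, 0.2]
opening: -0.0
grip_force: 0.0
t 2.45 tray [ -78.  -102.3] z 0.0632 tool delta mm [-0.  -2.3  5.2] yaw err -2.6066065112823056e-05 F [0.16 0.69 0.2 ] -1.8041759621999477e-05
```

```bash
python3 -m inch '[{"delta_pos":[0,-2,2],"twist":0},{"delta_pos":[0,-2,4],"twist":0},{"delta_pos":[0,-2,5],"twist":0},{"delta_pos":[0,-2,5.5],"twist":0},{"delta_pos":[0,-2,6],"twist":0},{"delta_pos":[0,-2,6.2],"twist":0},{"delta_pos":[0,-2,6.2],"twist":0},{"delta_pos":[0,-2,6.2],"twist":0}]' 
python3 -c "
from h import *
go(-78,-100,58)"
```

```text
t: 3.12
tool_pos: [0.4518, 0.0356, 0.0579]
tcp_rot: [-0.0, 0.997, -0.078, 0.001]
contact_force: [-4.4, 1.0, 21.7]
opening: 0.0003
grip_force: 11.3
t 3.1167 tray [ -78.2 -100.2] z 0.0579 tool delta mm [ 0.2 -0.2 -0.1] yaw err 0.0003808627420811006 F [-4.35  1.04 21.71] 0.000260480350324571
```

```bash
python3 -m inch '[{"delta_pos":[0,0,-15],"twist":0},{"delta_pos":[0,-35,-15],"twist":0},{"delta_pos":[0,-70,-15],"twist":0},{"delta_pos":[0,-100,-13],"twist":0},{"delta_pos":[0,-100,-7],"twist":0},{"delta_pos":[0,-100,-3],"twist":0},{"delta_pos":[0,-100,-1],"twist":0},{"delta_pos":[0,-100,-0.5],"twist":0}]' 
python3 -m inch '[{"delta_pos":[0,0,0],"twist":0},{"delta_pos":[0,0,0],"twist":0},{"delta_pos":[0,0,0],"twist":0},{"delta_pos":[0,0,0],"twist":0},{"delta_pos":[0,0,0],"twist":0},{"delta_pos":[0,0,0],"twist":0},{"delta_pos":[0,0,0],"twist":0},{"delta_pos":[0,0,0],"twist":0}]' 
python3 -c "
from h import *
go(-78,0,58)"
```

```text
t: 3.78
tool_pos: [0.4658, 0.1335, 0.0561]
tcp_rot: [0.0, 0.997, -0.079, -0.001]
contact_force: [0.4, -0.4, -0.4]
opening: 0.0002
grip_force: 0.1
t: 4.45
tool_pos: [0.4669, 0.1344, 0.0567]
tcp_rot: [-0.0, 0.997, -0.079, 0.0]
contact_force: [0.8, -0.3, 0.3]
opening: -0.0002
grip_force: 0.1
t 4.45 tray [-78.8  -0.3] z 0.0567 tool delta mm [ 0.8 -0.3 -1.3] yaw err 0.00036703970072288206 F [ 0.77 -0.28  0.27] -0.0001677450680143093
```

No force with the tip below 58 mm, so this cover probably rocks. I'll press 1 mm more and check the tilt by depth.

```bash
python3 -m inch '[{"delta_pos":[0,0,0.5],"twist":0},{"delta_pos":[0,0,1],"twist":0},{"delta_pos":[0,0,1],"twist":0},{"delta_pos":[0,0,1],"twist":0},{"delta_pos":[0,0,1],"twist":0},{"delta_pos":[0,0,1],"twist":0},{"delta_pos":[0,0,1],"twist":0},{"delta_pos":[0,0,1],"twist":0}]' 
cat >> h.py <<'E'
def tilt(n):
    a,d=optics.capture(n);v,u=np.nonzero(d>0);o,rr=ray(n,np.c_[u,v]);w=o+rr*d[v,u][:,None]
    t=(w[:,:2]-C)@R2*1e3
    for c in[(-50,-100),(-50,0),(-50,100),(50,-100),(50,100)]:
        k=(abs(t-c)<32).all(1)&(abs(w[:,2]-.057)<.008)
        if k.sum()<30: print(n,c,"hidden",k.sum());continue
        A=np.c_[t[k]-c,np.ones(k.sum())];s=np.linalg.lstsq(A,w[k,2]*1e3,rcond=None)[0]
        print(n,c,"slope",s[:2].round(3),"z",s[2].round(2),"n",k.sum())
    return a
E
python3 -c "
from h import *
go(-78,0,58)
tilt('top');a=tilt('scene')
cv2.imwrite('pics/r.png',cv2.resize(a[150:310,230:480],None,fx=3,fy=3)[:,:,::-1])"
```

```text
t: 5.12
tool_pos: [0.4668, 0.1344, 0.0558]
tcp_rot: [-0.0, 0.997, -0.079, 0.0]
contact_force: [-0.8, 0.6, 5.5]
opening: -0.0
grip_force: 2.7
t 5.1167 tray [-78.9  -0.3] z 0.0558 tool delta mm [ 0.9 -0.3 -2.2] yaw err 0.0003616821953485172 F [-0.83  0.57  5.53] -2.4077554998205508e-05
top (-50, -100) slope [-0.001  0.004] z 57.57 n 1093
top (-50, 0) slope [ 0.146 -0.019] z 57.73 n 117
top (-50, 100) hidden 1
top (50, -100) slope [ 0.002 -0.   ] z 57.76 n 1069
top (50, 100) slope [-0.002 -0.001] z 57.88 n 1055
scene (-50, -100) slope [-0.008  0.   ] z 57.71 n 467
scene (-50, 0) slope [0.132 0.001] z 58.96 n 428
scene (-50, 100) slope [-0.008  0.005] z 57.85 n 522
scene (50, -100) slope [-0.002 -0.005] z 57.68 n 531
scene (50, 100) slope [-0.003 -0.003] z 57.55 n 609
```

View pics/r.png

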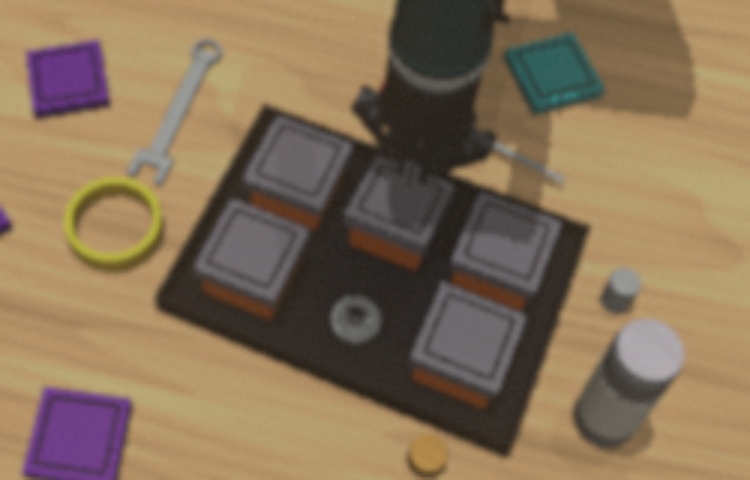

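The crop shows the middle cover of the near row, at about (400,205), tipped 0.14 rad under the fingertips. The other four are level. Next: lift off, go to its centre, press down.

```bash
python3 -m inch '[{"delta_pos":[0,0,-8],"twist":0},{"delta_pos":[0,0,-16],"twist":0},{"delta_pos":[15,0,-16],"twist":0},{"delta_pos":[29,0,-16],"twist":0},{"delta_pos":[29,0,-12],"twist":0},{"delta_pos":[29,0,-8],"twist":0},{"delta_pos":[29,0,-8],"twist":0},{"delta_pos":[29,0,-8],"twist":0}]' 
python3 -c "
from h import *
go(-50,0,54);tilt('scene')"
```

```text
t: 5.88
tool_pos: [0.4936, 0.1298, 0.0631]
tcp_rot: [0.0, 0.997, -0.078, -0.001]
contact_force: [-0.3, -0.4, -0.2]
opening: 0.0
grip_force: 0.0
t 5.8833 tray [-51.7  -0.6] z 0.0631 tool delta mm [ 1.8 -0.6  9.1] yaw err 0.00039235263897058337 F [-0.29 -0.38 -0.22] 1.181322664864474e-05
scene (-50, -100) slope [0.006 0.002] z 57.52 n 449
scene (-50, 0) slope [-0.029  0.001] z 57.78 n 346
scene (-50, 100) slope [-0.008 -0.002] z 57.79 n 514
scene (50, -100) slope [-0.005 -0.004] z 57.61 n 522
scene (50, 100) slope [-0.002 -0.006] z 57.66 n 595
```

```bash
python3 -m inch '[{"delta_pos":[1.5,-0.5,2],"twist":0},{"delta_pos":[1.5,-0.5,4],"twist":0},{"delta_pos":[1.5,-0.5,5],"twist":0},{"delta_pos":[1.5,-0.5,6],"twist":0},{"delta_pos":[1.5,-0.5,7],"twist":0},{"delta_pos":[1.5,-0.5,8],"twist":0},{"delta_pos":[1.5,-0.5,9],"twist":0},{"delta_pos":[1.5,-0.5,9.8],"twist":0}]' 
python3 -m inch '[{"delta_pos":[0,0,0],"twist":0},{"delta_pos":[0,0,0],"twist":0},{"delta_pos":[0,0,0],"twist":0},{"delta_pos":[0,0,0],"twist":0},{"delta_pos":[0,0,0],"twist":0},{"delta_pos":[0,0,0],"twist":0},{"delta_pos":[0,0,0],"twist":0},{"delta_pos":[0,0,0],"twist":0}]' 
python3 -c "
from h import *
go(-50,0,54);tilt('scene')"
```

```text
t: 6.6
tool_pos: [0.4968, 0.1302, 0.0545]
tcp_rot: [-0.0, 0.997, -0.078, -0.0]
contact_force: [-2.8, -1.1, 9.4]
opening: -0.0002
grip_force: 4.8
t: 7.27
tool_pos: [0.4968, 0.1302, 0.0544]
tcp_rot: [-0.0, 0.997, -0.078, -0.0]
contact_force: [-1.1, 0.3, 7.1]
opening: -0.0001
grip_force: 3.7
t 7.2667 tray [-48.6   0.3] z 0.0544 tool delta mm [-1.4  0.3  0.4] yaw err 0.00039041088083308084 F [-1.06  0.27  7.05] -0.00010567824977761911
scene (-50, -100) slope [-0.005  0.007] z 57.71 n 459
scene (-50, 0) slope [ 0.013 -0.   ] z 53.99 n 311
scene (-50, 100) slope [-0.004  0.002] z 57.68 n 522
scene (50, -100) slope [-0.001  0.   ] z 57.55 n 532
scene (50, 100) slope [-0.002 -0.005] z 57.61 n 597
```

```bash
python3 -m inch '[{"delta_pos":[0,0,0.5],"twist":0},{"delta_pos":[0,0,0.8],"twist":0},{"delta_pos":[0,0,0.8],"twist":0},{"delta_pos":[0,0,0.8],"twist":0},{"delta_pos":[0,0,0.8],"twist":0},{"delta_pos":[0,0,0.8],"twist":0},{"delta_pos":[0,0,0.8],"twist":0},{"delta_pos":[0,0,0.8],"twist":0}]' 
python3 -c "
from h import *
go(-50,0,54)"
python3 -m inch '[{"delta_pos":[0,0,-6],"twist":0},{"delta_pos":[0,0,-14],"twist":0},{"delta_pos":[-15,0,-14],"twist":0},{"delta_pos":[-28,0,-14],"twist":0},{"delta_pos":[-28,0,-8],"twist":0},{"delta_pos":[-28,0,-4],"twist":0},{"delta_pos":[-28,0,-1.5],"twist":0},{"delta_pos":[-28,0,-0.2],"twist":0}]' 
python3 -m inch '[{"delta_pos":[0,0,0],"twist":0},{"delta_pos":[0,0,0],"twist":0},{"delta_pos":[0,0,0],"twist":0},{"delta_pos":[0,0,0],"twist":0},{"delta_pos":[0,0,0],"twist":0},{"delta_pos":[0,0,0],"twist":0},{"delta_pos":[0,0,0],"twist":0},{"delta_pos":[0,0,0],"twist":0}]' 
python3 -c "
from h import *
go(-78,0,54);tilt('scene')"
```

```text
t: 7.98
tool_pos: [0.4968, 0.1302, 0.054]
tcp_rot: [-0.0, 0.997, -0.078, 0.0]
contact_force: [-3.3, 0.2, 12.2]
opening: 0.0005
grip_force: 6.5
t 7.9833 tray [-48.6   0.3] z 0.054 tool delta mm [-1.4  0.3  0. ] yaw err 0.00045115132423284576 F [-3.33  0.24 12.16] 0.000530241157703347
t: 8.65
tool_pos: [0.4702, 0.1345, 0.0538]
tcp_rot: [-0.0, 0.997, -0.079, 0.0]
contact_force: [-7.6, 0.0, 34.3]
opening: 0.0002
grip_force: 17.1
t: 9.32
tool_pos: [0.4702, 0.1345, 0.054]
tcp_rot: [-0.0, 0.997, -0.079, 0.0]
contact_force: [-4.7, 0.7, 15.2]
opening: -0.0001
grip_force: 7.6
t 9.3167 tray [-75.6   0.4] z 0.054 tool delta mm [-2.4  0.4 -0. ] yaw err 9.008114669278866e-05 F [-4.68  0.66 15.16] -6.195256129332212e-05
scene (-50, -100) slope [0.001 0.003] z 57.63 n 458
scene (-50, 0) slope [-0.007  0.001] z 53.99 n 462
scene (-50, 100) slope [-0.005  0.004] z 57.79 n 518
scene (50, -100) slope [-0.002  0.001] z 57.66 n 536
scene (50, 100) slope [0. 0.] z 57.6 n 600
```

It stays level under an edge press, so I'll clear the hand and check.

```bash
python3 -m inch '[{"delta_pos":[0,0,-15],"twist":0},{"delta_pos":[0,0,-45],"twist":0},{"delta_pos":[0,0,-80],"twist":0},{"delta_pos":[0,0,-115],"twist":0},{"delta_pos":[0,30,-140],"twist":0},{"delta_pos":[0,65,-150],"twist":0},{"delta_pos":[0,100,-150],"twist":0},{"delta_pos":[0,135,-150],"twist":0}]' 
python3 -m inch '[{"delta_pos":[0,35,0],"twist":0},{"delta_pos":[0,70,0],"twist":0},{"delta_pos":[0,100,0],"twist":0},{"delta_pos":[0,120,0],"twist":0},{"delta_pos":[0,130,0],"twist":0},{"delta_pos":[0,130,0],"twist":0},{"delta_pos":[0,130,0],"twist":0},{"delta_pos":[0,130,0],"twist":0}]' 
python3 -c "
from h import *
a=tilt('top');cv2.imwrite('pics/end.png',a[:,:,::-1]);tilt('scene')"
```

```text
t: 10.03
tool_pos: [0.4497, -0.0004, 0.2045]
tcp_rot: [0.0, 0.997, -0.078, 0.002]
contact_force: [-0.1, -0.3, -0.8]
opening: 0.0001
grip_force: 0.0
t: 10.7
tool_pos: [0.428, -0.1263, 0.203]
tcp_rot: [-0.0, 0.997, -0.078, -0.0]
contact_force: [0.7, -0.2, -0.2]
opening: 0.0001
grip_force: 0.0
top (-50, -100) slope [0.005 0.002] z 57.58 n 1090
top (-50, 0) slope [0.006 0.003] z 53.73 n 1075
top (-50, 100) slope [0.    0.001] z 57.72 n 1085
top (50, -100) slope [-0.004  0.004] z 57.73 n 1065
top (50, 100) slope [0.006 0.001] z 57.9 n 1056
scene (-50, -100) slope [-0.006 -0.003] z 57.89 n 461
scene (-50, 0) slope [-0.005  0.   ] z 53.91 n 485
scene (-50, 100) slope [-0.001  0.001] z 57.8 n 523
scene (50, -100) slope [-0.009 -0.   ] z 57.6 n 526
scene (50, 100) slope [-0.004 -0.003] z 57.52 n 598
```

View pics/end.png

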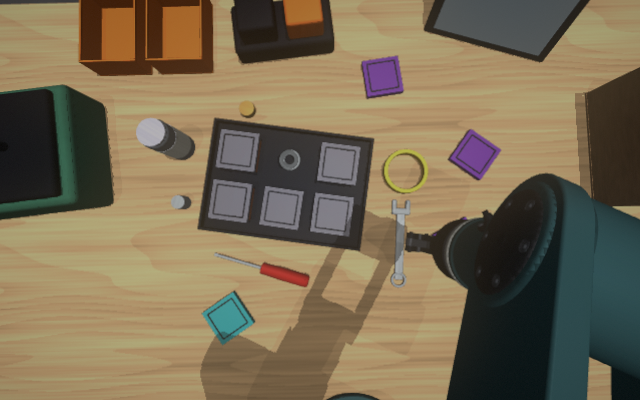

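The picture shows all covers in place, the pressed one at (282,208) level at 54 mm, and the hand clear near (410,240).

```bash
python3 -c "
from h import *
print(bot.finish_job())"
```

```text
the job is handed in; nothing more can be done
None
```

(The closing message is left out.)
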